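Index the lens turret and hold its sprung retaining arm open

TASK

Turn the lens turret (it has a finger bar on its hub) one click clockwise, seen from above, so that the next lens sits at the loading position, and let go of it. Then push the sprung retaining arm (it has an upright post) back, away from the turret, past its ratchet click, and finish while still holding it there with the fingers, so that a colleague can lift the lens out: the arm does not latch and must not spring back. Leave everything else on the table where it is.

Things in the scene. Friction and masses are not known exactly. Their poses are not given: they have to be found in the camera images.
- fixture: Aluminium base plate 230 x 265 mm, 12 mm thick, fixed to the table, carrying the lens turret and, on its right (-y) side, the sprung retaining arm. Origin: on the turret's vertical axis, at table height; x ahead, y left, z up, turned with the plate, which reaches x -110 to 120 mm, y -165 to 100 mm. Loading position: at (0, -65) mm, under the arm's foot at the start.
- turret (a joint): Angle of the turret (rad): 0 at the start, growing CLOCKWISE seen from above. Grey disc of radius 85 mm, top 50 mm above the table, six lens cells 65 mm from the axis, a hub with an upright finger bar. Detents every 60 degrees, so the next position is 1.047. Detent torque up to 0.15 N m; let go within 25 degrees of a detent, it snaps in, give or take 0.03.
- turret_grip (a point): Point on the turret's axis, 95 mm above the table, at the top of the aluminium finger bar (60 mm long, 14 mm thick; its two gripping faces are free from 62 to 95 mm height). Turns with the turret. At all times the bar's length lies 30 degrees (0.524 rad) counter-clockwise, seen from above, of this point's x axis, which is the fixture's x axis at the start.
- retainer (a joint): Angle of the sprung arm (rad): 0 at rest, growing as it is pushed back from the turret (counter-clockwise from above) to the stop at 0.62. A spring always returns it: at the post 3 N at rest, rising to about 10 N at 0.28, then falling as the ratchet clicks to 6 N at 0.45; 11 N at the stop. The click is passed at 0.40. It does NOT latch: let go, it springs back to 0.
- swing_arm: The sprung retaining arm: flat dark steel bar 125 mm long, 16 mm wide, between 54 and 62 mm height, with a side finger (foot) over the turret and an upright push post near its free end. Origin: on its vertical pivot, at (70, -115) mm in the fixture's frame, 54 mm high; x axis as the fixture's when at rest, turning with the arm.
- post (a point): Centre of the top of the push post, 106 mm above the table. Upright round dark steel post, diameter 14 mm, free from 62 to 106 mm height. At rest at (-40, -115) mm in the fixture's frame; it moves on a circle of 110 mm about the pivot, starting towards the fixture's -y. Room on its turret side for closed fingers above 60 mm height. It may be pushed or pinched.
- foot (a point): Tip of the arm's foot, 56 mm above the table and 6 mm over the turret's disc, at (0, -60) mm in the fixture's frame at rest, over the lens at the loading position.
- lens_tube: Bystander: black ring tube, diameter 31 mm, 35 mm high, standing on the base plate's near left corner. Origin under its centre.
- lock_ring: Bystander: brass ring, diameter 32 mm, 8 mm high, on the base plate's far left corner. Origin under its centre.
- clamp_fork: Bystander: aluminium clamping fork about 93 x 32 mm, 16 mm high, on the table to the right of the plate. Origin underneath it.
- lens_mount: Bystander: small lens mount on a post, foot diameter 48 mm, 94 mm high, on the table to the left of the plate. Origin under its foot.
- hex_driver: Bystander: screwdriver lying on the table at the left. Origin near its middle.
- optic_box: Bystander: white plastic box 75 x 75 x 26 mm at the right. Origin under its centre.
- meter_head: Bystander: black round sensor head, diameter 60 mm, 20 mm high, at the left. Origin under its centre.

How it is judged:
By the outcome, as a careful person would: the job done as asked, in the order asked, and still so for the second after the job is handed in, while the arm keeps its last pose, push and grip.
It also fails if it takes over 51 s, if anything falls off the work surface, if the arm or the gripper's body presses on something with over 40 N, if the wrist force passes 120 N, or if a joint passes its speed limit or range.

ROBOT

A 7-joint arm with a two-finger parallel gripper is mounted at the origin on the work surface. World frame = base frame: x ahead of the robot, y to its left, z up, the work surface at z = 0. Lengths are in mm, angles in rad, forces in N, time in s.
With the tool pointing down it reaches from about 425 to 950 mm from the base axis. Payload 4.7 kg.
Tool frame: the origin (TCP) lies between the finger pads; the fingertips stand 19 mm ahead of it and the grasp point (between the pads) is the TCP; z points along the fingers, y is the line along which they close (so a half turn about z gives the same grasp; the last joint's range is limited). The gripper opens to 87 mm and grips with 3 to 60 N. Pads are 19 mm wide; open, the fingers measure 117 mm over their backs; the gripper's body (75 mm by 190 mm) begins 51 mm behind the grasp point.
Start: joints at [-1.304, 0.469, -0.049, 1.532, 0.024, 1.141, -0.082], TCP at [196.725, 645.716, 215.873] pointing down, gripper open.
Joint ranges: [-2.59, 2.59], [-0.33, 1.99], [-1.39, 1.29], [0.1, 2.45], [-1.04, 4.18], [0.21, 1.99], [-2.66, 2.66]. Speed limits (rad/s): [2.57, 2.57, 3.14, 3.14, 3.14, 3.14, 3.14].

INTERFACE

Orientations are given as a rotation vector (axis times angle).
In Python, from bench import get_state, grab_frame, close_job, spot_in gives the robot as it stands.
- The arm moves only by the tool play_rows, never from a script. Its argument "moves" is a list that holds one entry, the list of rows, each a list of 7 numbers: the turn, a rotation vector about the tool's x, y, z in rad, then the shift along the tool's x, y, z in m, then the finger opening in m, from 0 to 0.087. In form: [[[ax, ay, az, tx, ty, tz, gripper], ...]]. A call has exactly 10 rows; each row is the pose to reach, as a shift and turn from the pose commanded when the call began, along the tool's axes at that moment; what a row does not reach only later rows make up. A row lasts 1/12 s, in which the tool goes at most 41.7 mm and 7.16 degrees, less where a joint would pass 70% of its speed; a pose out of reach is approached as far as the arm can. A call with a gripper value outside its range is refused whole. The fingers move at their own pace and stop on an object; the grip force is fixed at half the most. Time passes only in rows, so rows that repeat a pose let the fingers close, or fill a call up. It gives the time, the measured TCP pose, the force, the opening and the grip force at its end, in the units of the state.
- get_state(): the state, without advancing time (a new reading comes with each control period).
- grab_frame(name): name is "scene" or "top"; returns a dict with "color" (480x640x3 uint8, blue, green, red), "depth" (480x640 float32, mm along the optical axis (not along the pixel's ray), 0 where there is no reading), "mtx" (3x3 intrinsics, pixels), "k1" (the pictures are not rectified: a ray, as slopes to the right and down, at radius r is drawn at 1 + k1 r^2 times it, then the intrinsics apply), "world_from_camera" (4x4, takes a point from camera to world coordinates). Camera axes: x right, y down, z forward; pixel columns grow to the right and rows downward; lengths in mm; the calibration is good to about 2 mm. A picture is of the moment at which its call begins.
- close_job(): hands the job in; it is judged then, once.
Trained networks look in a picture, given as the dict that the camera call returned (one of the last four; its "shot" number tells which), for a name from the list of things; names that differ only in an ending like _2 or _b are one class to them, and where a whole thing is asked for, a point or a joint stands for the part that bears it (a point fixed in the world has none). Each returns a list of dicts, best first, with "confidence" (0 to 1); they miss things now and then, are a little off and sometimes report something else, mostly with a low value. They report only what shows in the picture. A call takes as long as a camera call.
- spot_in(picture, target): "xy" ([column, row] as shares, 0 to 1, of the picture: columns of its width, rows of its height, amid what is visible of it).
The state is a dict: "clock": time; "q": joint angles; "qvel": joint speeds; "joint_efforts": joint torques, N m; "tool_pos": TCP position; "eef_rot": TCP orientation; "ft_force": force on the tool from outside, world axes, zero at the start; "moment": the same for the moment, N m; "width": opening from 0.0 (shut) to 1.0 (fully open); "grasp_force": force on a finger pad.
Only numpy, scipy, OpenCV 4.12 (cv2) and the standard library are available. Lean on these libraries where they do the work, as an engineer would, in place of code of your own. Each camera call takes 0.05 s, during which the arm holds its last target. There are 200 camera calls.

## Working session

There is one attempt and no reset: what is moved stays moved. The work goes in short steps, Python scripts to look and compute and a tool call to move; the robot and the scene stay as the last step left them, time stands still between calls to the robot, and variables do not carry over. Pictures are saved under pics/ and viewed, at most 10 in all, crops included, and the job is handed in when it is done.

Besides the shell and the picture viewer there is one more tool, called after "Request:" by a JSON object that holds its "name" and its "arguments", one argument or row to a line. play_rows: Moves the arm, as the interface text tells. Its arguments: {"type":"object","properties":{"moves":{"type":"array"}},"required":["moves"]}

```bash
mkdir -p pics
cat > h.py <<'E'
import numpy as np, cv2
from scipy.spatial.transform import Rotation as R
from bench import get_state, grab_frame, close_job, spot_in
def ray(f,u,v):
    K=np.array(f["mtx"]);d=cv2.undistortPoints(np.array([[[u,v]]],float),K,np.array([f["k1"],0,0,0],float))[0,0]
    T=np.array(f["world_from_camera"]);return T[:3,3],T[:3,:3]@np.array([d[0],d[1],1.])
def atz(f,u,v,z):
    o,d=ray(f,u,v);return o+d*(z-o[2])/d[2]
def bydepth(f,u,v):
    o,d=ray(f,u,v);return o+d*f["depth"][int(round(v)),int(round(u))]
def tri(f1,p1,f2,p2):
    o1,d1=ray(f1,*p1);o2,d2=ray(f2,*p2)
    s=np.linalg.lstsq(np.c_[d1,-d2],o2-o1,rcond=None)[0]
    a=o1+s[0]*d1;b=o2+s[1]*d2;return (a+b)/2,np.linalg.norm(a-b)
def cloud(f):
    v,u=np.mgrid[0:480,0:640];K=np.array(f["mtx"])
    d=cv2.undistortPoints(np.c_[u.ravel(),v.ravel()].astype(float)[:,None],K,np.array([f["k1"],0,0,0],float))[:,0]
    z=f["depth"].ravel();P=np.c_[d*z[:,None],z];T=np.array(f["world_from_camera"])
    P=P@T[:3,:3].T+T[:3,3];P[z==0]=np.nan;return P.reshape(480,640,3)
E
python3 - <<'E'
from h import *
np.set_printoptions(precision=1,suppress=True)
s=get_state();print(s)
F={n:grab_frame(n) for n in("scene","top")}
for n,f in F.items():
    cv2.imwrite(f"pics/{n}0.png",f["color"]);print(n,f["mtx"][0][0],f["k1"],np.array(f["world_from_camera"]))
    for t in["fixture","turret","turret_grip","swing_arm","post","foot","lens_tube","lock_ring","clamp_fork","lens_mount"]:
        for r in spot_in(f,t)[:2]:
            u,v=r["xy"][0]*640,r["xy"][1]*480
            print(n,t,round(r["confidence"],2),round(u),round(v),bydepth(f,u,v))
E
```

```text
{'clock': 0.0, 'q': array([-1.3,  0.5, -0. ,  1.5,  0. ,  1.1, -0.1]), 'qvel': array([ 0., -0.,  0., -0., -0.,  0., -0.]), 'joint_efforts': array([  0. , -50.8,  -0.1, -23.6,  -0.1,   0. ,   0. ]), 'tool_pos': array([196.6, 645.1, 214.8]), 'eef_rot': array([-0.5, -3.1,  0. ]), 'ft_force': array([-0.2,  0. , -0.4]), 'moment': array([-0., -0.,  0.]), 'grasp_force': 0.0, 'width': 1.0008027228162983}
scene 612.6635379784537 -0.21144898714773144 [[   0.8    0.4   -0.5 1316.2]
 [   0.7   -0.5    0.6 -854.4]
 [  -0.    -0.8   -0.6 1030.7]
 [   0.     0.     0.     1. ]]
scene fixture 0.84 311 247 [593.5  -1.8  51.2]
scene fixture 0.53 340 187 [507.1 221.6  69.2]
scene turret 0.61 316 227 [562.1  53.6  63.8]
scene turret 0.57 296 248 [573.3 -33.4  59.4]
scene turret_grip 0.96 318 226 [562.2  64.5  61.8]
scene turret_grip 0.64 294 249 [572.2 -40.   61.5]
scene swing_arm 0.7 295 250 [574.9 -38.5  58.4]
scene post 0.95 292 245 [561.1 -34.8  64.1]
scene foot 0.89 296 245 [550.4  -8.6  38.5]
scene foot 0.57 384 170 [509.  437.   13.7]
scene lock_ring 0.52 361 235 [631.2 155.7   9.7]
scene lock_ri
[... 204 characters left out ...]
1  435. ]
 [  -1.    -0.    -0.    -5.4]
 [   0.    -0.1   -1.  1273.2]
 [   0.     0.     0.     1. ]]
top fixture 0.71 292 247 [546.9  39.4  57.4]
top fixture 0.54 494 247 [ 562.3 -490.5   26.9]
top turret 0.84 278 247 [543.9  74.   99.2]
top turret_grip 0.6 277 247 [543.9  76.3  95.7]
top swing_arm 0.92 326 241 [563.6 -45.5  63.5]
top post 0.76 322 241 [562.4 -36.2  68.5]
top post 0.41 137 261 [506.5 443.1  23.3]
top foot 0.62 320 243 [560.2 -31.5  58.6]
top foot 0.43 494 247 [ 562.9 -491.9   27. ]
top lens_tube 0.48 248 279 [465.5 154.7  11.8]
top clamp_fork 0.75 372 252 [ 544.8 -171.2    1.2]
top clamp_fork 0.25 248 282 [459.  153.9  11.8]
top lens_mount 0.74 210 265 [496.9 238.7  93.6]
```

Run:
```python
import cv2
a=cv2.imread("pics/scene0.png")[150:320,210:410];b=cv2.imread("pics/top0.png")[175:325,190:390]
cv2.imwrite("pics/s1.png",cv2.resize(a,(700,595),interpolation=cv2.INTER_CUBIC));cv2.imwrite("pics/t1.png",cv2.resize(b,(800,600),interpolation=cv2.INTER_CUBIC))
```

```text
(no output)
```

View pics/s1.png

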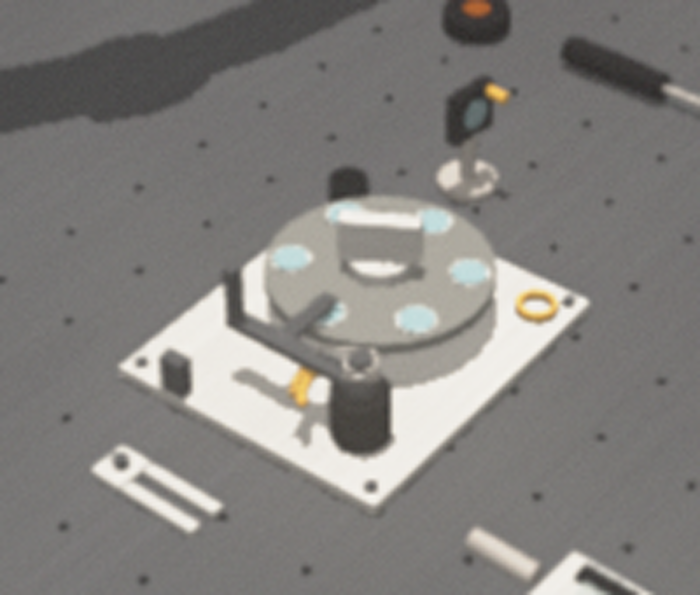

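View pics/t1.png

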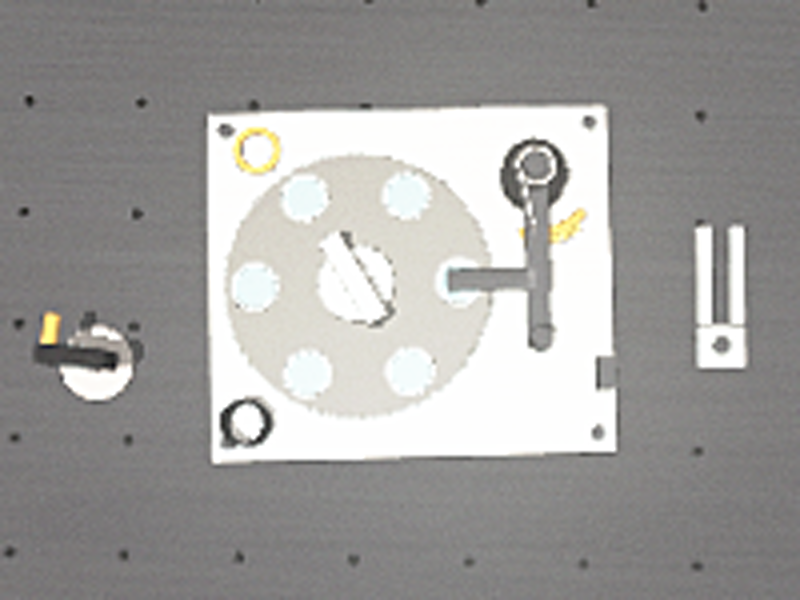

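The scene view shows the bar top near crop (380,217) and the post top near (232,275). In the top view the plate corners are about (208,113), (605,105), (616,450) and (213,462), the bar top is near (357,278), and the post top is near (541,338).

Run:
```python
from h import *
np.set_printoptions(precision=1,suppress=True)
f=grab_frame("top");g=grab_frame("scene")
c=lambda x,y:(190+x/4-.4,175+y/4-.4)
s=lambda x,y:(210+x/3.5-.4,150+y/3.5-.4)
cor=np.array([atz(f,*c(*p),12)[:2] for p in[(208,113),(605,105),(616,450),(213,462)]]);print(cor)
loc=np.array([(120,100),(120,-165),(-110,-165),(-110,100)],float)
def fit(L,W):
    Lc=L-L.mean(0);Wc=W-W.mean(0);th=np.arctan2((Lc[:,0]*Wc[:,1]-Lc[:,1]*Wc[:,0]).sum(),(Lc*Wc).sum())
    M=np.array([[np.cos(th),-np.sin(th)],[np.sin(th),np.cos(th)]]);t=W.mean(0)-M@L.mean(0);return th,t,M
th,t,M=fit(loc,cor);print("plate th",th,"axis",t,"res",cor-(loc@M.T+t))
print("post exp",M@[-40,-115]+t)
print("tri bar",tri(f,c(357,278),g,s(380,217)));print("tri post",tri(f,c(541,338),g,s(232,275)))
P=cloud(f)
m=(abs(P[...,2]-95)<8)&(np.hypot(P[...,0]-t[0],P[...,1]-t[1])<45)
q=P[m];print("bar pts",len(q),q.mean(0));r=cv2.minAreaRect(q[:,:2].astype(np.float32));print(r)
w,v=np.linalg.eigh(np.cov(q[:,:2].T));print("bar dir deg",np.degrees(np.arctan2(v[1,1],v[0,1])))
for F in (f,g):
    Q=cloud(F);e=M@[-40,-115]+t
    m=(Q[...,2]>75)&(Q[...,2]<125)&(np.hypot(Q[...,0]-e[0],Q[...,1]-e[1])<30);print("post pts",m.sum(),np.nanmean(Q[m],0),np.nanmax(Q[m][:,2]) if m.any() else 0)
    m=(abs(Q[...,2]-50)<5)&(np.hypot(Q[...,0]-t[0],Q[...,1]-t[1])<110);
    if m.any(): print("disc",cv2.minEnclosingCircle(Q[m][:,:2].astype(np.float32)),np.median(Q[m][:,2]))
st=get_state();print(R.from_rotvec(st["eef_rot"]).as_matrix())
```

```text
[[666.7 178.5]
 [678.2 -84.8]
 [449.8 -95.4]
 [436.8 166.8]]
plate th 0.047357798397191044 axis [551.3  73.5] res [[ 0.3 -0.6]
 [-0.8  0.8]
 [ 0.5  1.2]
 [ 0.  -1.4]]
post exp [516.8 -43.3]
tri bar (array([552.1,  72.5,  96.1]), np.float64(3.935328581980793))
tri post (array([516.6, -41.9,  96.6]), np.float64(1.2398894151175583))
bar pts 139 [550.4  73.3  94.8]
((550.6695556640625, 73.56547546386719), (60.279239654541016, 13.810798645019531), 32.777305603027344)
bar dir deg -147.32748485678488
post pts 28 [515.  -43.  103.1] 107.9793135377754
disc ((534.3507690429688, 61.37351608276367), 104.8827896118164) 50.49574588722203
post pts 70 [520.4 -44.8  93.3] 108.39834054669336
disc ((546.6231689453125, 79.94222259521484), 95.89446258544922) 49.808306251559316
[[-1.   0.3 -0. ]
 [ 0.3  1.   0. ]
 [ 0.   0.  -1. ]]
```

```bash
cat >> h.py <<'E'
def rel(x,y,z,ydeg):
    """turn (rad about tool axes) and shift (m, tool axes) from the measured pose to a tool-down goal, tool y at heading ydeg"""
    s=get_state();R0=R.from_rotvec(s["eef_rot"]);a=np.radians(ydeg)
    Y=np.array([np.cos(a),np.sin(a),0]);Z=np.array([0,0,-1.]);G=R.from_matrix(np.c_[np.cross(Y,Z),Y,Z])
    t=(R0.inv()*G).as_rotvec();d=R0.inv().apply(np.array([x,y,z])-s["tool_pos"])/1000
    y0=R0.as_matrix()[:,1];print("pos",s["tool_pos"].round(1),"yhead",round(np.degrees(np.arctan2(y0[1],y0[0])),1),"q7",s["q"][6].round(2),"turn",t.round(4),"shift",d.round(4))
E
python3 -c "
from h import *
rel(551,73.5,200,122.7)"
```

```text
pos [196.7 645.7 215.9] yhead 73.1 q7 -0.08 turn [ 1.000e-04  0.000e+00 -8.665e-01] shift [-0.5057 -0.4441  0.0158]
```

Request:
{"name": "play_rows", "arguments": {
  "moves": [
    [[0,0,-0.03,-0.02,-0.018,0,0.06],[0,0,-0.07,-0.045,-0.04,0,0.06],[0,0,-0.12,-0.073,-0.064,0,0.06],[0,0,-0.17,-0.101,-0.089,0,0.06],[0,0,-0.22,-0.129,-0.113,0,0.06],[0,0,-0.27,-0.157,-0.138,0,0.06],[0,0,-0.32,-0.185,-0.163,0,0.06],[0,0,-0.37,-0.213,-0.187,0,0.06],[0,0,-0.42,-0.241,-0.212,0,0.06],[0,0,-0.45,-0.265,-0.233,0,0.06]]
  ]
}}

```text
clock: 2.03
tool_pos: [383.6, 343.0, 216.1]
eef_rot: [-0.243, 3.132, -0.0]
ft_force: [-0.3, -0.2, 0.8]
width: 0.687
grasp_force: 0.0
```

```bash
python3 -c "
from h import *
rel(551,73.5,200,122.7)"
```

```text
pos [383.6 343.  216.1] yhead 98.9 q7 0.91 turn [-3.000e-04  6.000e-04 -4.159e-01] shift [-0.1238 -0.2921  0.0163]
```

Request:
{"name": "play_rows", "arguments": {
  "moves": [
    [[0,0,-0.04,-0.012,-0.029,0,0.06],[0,0,-0.09,-0.026,-0.062,0.002,0.06],[0,0,-0.14,-0.041,-0.096,0.004,0.06],[0,0,-0.19,-0.056,-0.131,0.006,0.06],[0,0,-0.24,-0.07,-0.166,0.008,0.06],[0,0,-0.29,-0.085,-0.2,0.01,0.06],[0,0,-0.34,-0.099,-0.234,0.012,0.06],[0,0,-0.39,-0.112,-0.264,0.014,0.06],[0,0,-0.416,-0.124,-0.292,0.016,0.06],[0,0,-0.416,-0.124,-0.292,0.016,0.06]]
  ]
}}

```text
clock: 2.87
tool_pos: [552.5, 68.6, 199.8]
eef_rot: [-0.869, 3.018, -0.007]
ft_force: [-0.2, -0.2, 0.1]
width: 0.687
grasp_force: 0.0
```

```bash
python3 -c "
from h import *
rel(551,73.5,86,122.7)"
```

```text
pos [552.5  68.6 199.8] yhead 122.1 q7 1.97 turn [-0.0043 -0.0003 -0.0099] shift [-0.0014  0.0054  0.1137]
```

Request:
{"name": "play_rows", "arguments": {
  "moves": [
    [[0,0,0,0,0,0,0.06],[0,0,0,0,0,0.015,0.06],[0,0,0,0,0,0.03,0.06],[0,0,0,0,0,0.045,0.06],[0,0,0,0,0,0.06,0.06],[0,0,0,0,0,0.07,0.06],[0,0,0,0,0,0.08,0.06],[0,0,0,0,0,0.085,0.06],[0,0,0,0,0,0.085,0.06],[0,0,0,0,0,0.085,0.06]]
  ]
}}

```text
clock: 3.7
tool_pos: [549.8, 76.4, 115.1]
eef_rot: [-0.884, 3.014, 0.0]
ft_force: [0.6, 0.8, -0.2]
width: 0.689
grasp_force: 0.0
```

```bash
python3 -c "
from h import *
rel(551,73.5,86,122.7)
f=grab_frame('scene');cv2.imwrite('pics/s2.png',cv2.resize(f['color'][130:320,220:430],(663,600),interpolation=cv2.INTER_CUBIC))"
```

```text
pos [549.8  76.4 115.1] yhead 122.7 q7 1.98 turn [ 0.      0.0003 -0.0001] shift [ 0.0006 -0.0031  0.0291]
```

View pics/s2.png

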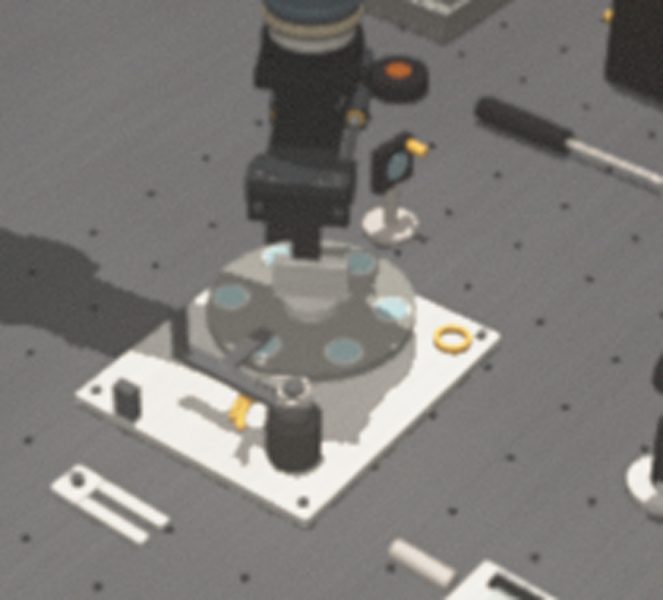

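The fingers straddle the bar, with the near finger at crop (305,240) and the far one at (360,275). I'll descend, then close.

Request:
{"name": "play_rows", "arguments": {
  "moves": [
    [[0,0,0,0,-0.003,0.008,0.06],[0,0,0,0,-0.003,0.018,0.06],[0,0,0,0,-0.003,0.025,0.06],[0,0,0,0,-0.003,0.029,0.06],[0,0,0,0,-0.003,0.029,0.06],[0,0,0,0,-0.003,0.029,0.06],[0,0,0,0,-0.003,0.029,0.04],[0,0,0,0,-0.003,0.029,0.03],[0,0,0,0,-0.003,0.029,0.02],[0,0,0,0,-0.003,0.029,0.005]]
  ]
}}

```text
clock: 4.58
tool_pos: [551.5, 73.7, 86.1]
eef_rot: [-0.883, 3.014, 0.0]
ft_force: [0.1, 0.2, 0.1]
width: 0.468
grasp_force: 0.0
```

Request:
{"name": "play_rows", "arguments": {
  "moves": [
    [[0,0,0,0,0,0,0.005],[0,0,0,0,0,0,0.005],[0,0,0,0,0,0,0.005],[0,0,0,0,0,0,0.005],[0,0,0,0,0,0,0.005],[0,0,0,0,0,0,0.005],[0,0,0,0,0,0,0.005],[0,0,0,0,0,0,0.005],[0,0,0,0,0,0,0.005],[0,0,0,0,0,0,0.005]]
  ]
}}

```text
clock: 5.42
tool_pos: [551.0, 74.0, 85.8]
eef_rot: [0.884, -3.014, -0.001]
ft_force: [-2.3, 2.7, 1.5]
width: 0.145
grasp_force: 30.0
```

Gripped. Next, the 60° clockwise turn, which is positive about the downward tool z.

Request:
{"name": "play_rows", "arguments": {
  "moves": [
    [[0,0,0.04,0,0,0,0.005],[0,0,0.1,0,0,0,0.005],[0,0,0.17,0,0,0,0.005],[0,0,0.24,0,0,0,0.005],[0,0,0.31,0,0,0,0.005],[0,0,0.38,0,0,0,0.005],[0,0,0.45,0,0,0,0.005],[0,0,0.51,0,0,0,0.005],[0,0,0.55,0,0,0,0.005],[0,0,0.55,0,0,0,0.005]]
  ]
}}

```text
clock: 6.25
tool_pos: [551.0, 74.2, 85.8]
eef_rot: [0.031, -3.141, -0.001]
ft_force: [-1.0, 2.2, 2.5]
width: 0.15
grasp_force: 30.0
```

Request:
{"name": "play_rows", "arguments": {
  "moves": [
    [[0,0,0.04,0,0,0,0.005],[0,0,0.1,0,0,0,0.005],[0,0,0.17,0,0,0,0.005],[0,0,0.24,0,0,0,0.005],[0,0,0.31,0,0,0,0.005],[0,0,0.38,0,0,0,0.005],[0,0,0.44,0,0,0,0.005],[0,0,0.48,0,0,0,0.005],[0,0,0.5,0,0,0,0.005],[0,0,0.5,0,0,0,0.005]]
  ]
}}

```text
clock: 7.08
tool_pos: [551.0, 74.3, 85.8]
eef_rot: [-0.744, -3.051, -0.001]
ft_force: [-2.0, 3.7, 1.3]
width: 0.149
grasp_force: 30.0
```

```bash
python3 -c "
from h import *
rel(551,73.5,86,62.7);s=get_state();print(s['ft_force'],s['moment'],s['width'],s['grasp_force'])"
```

```text
pos [551.   74.3  85.8] yhead 62.6 q7 1.09 turn [ 0.0003 -0.0009 -0.0021] shift [-0.0003 -0.0007 -0.0002]
[-1.97153856  3.69353639  1.31658651] [0.88846887 0.55167195 0.00392872] 0.14895298256509656 30.001608431339264
```

Request:
{"name": "play_rows", "arguments": {
  "moves": [
    [[0,0,0,0,0,0,0.02],[0,0,0,0,0,0,0.04],[0,0,0,0,0,0,0.06],[0,0,0,0,0,0,0.06],[0,0,0,0,0,0,0.06],[0,0,0,0,0,0,0.06],[0,0,0,0,0,-0.015,0.06],[0,0,0,0,0,-0.035,0.06],[0,0,0,0,0,-0.06,0.06],[0,0,0,0,0,-0.08,0.06]]
  ]
}}

```text
clock: 7.92
tool_pos: [551.6, 73.2, 167.1]
eef_rot: [0.747, 3.051, -0.0]
ft_force: [0.6, -0.2, -0.2]
width: 0.682
grasp_force: 0.0
```

```bash
python3 -c "
from h import *
rel(516.7,-43,166,92.7)"
```

```text
pos [551.6  73.2 167.1] yhead 62.5 q7 1.04 turn [-1.000e-04  7.000e-04 -5.272e-01] shift [-0.0227 -0.1192  0.0011]
```

Request:
{"name": "play_rows", "arguments": {
  "moves": [
    [[0,0,-0.04,-0.002,-0.01,0,0.06],[0,0,-0.1,-0.005,-0.027,0,0.06],[0,0,-0.17,-0.009,-0.045,0,0.06],[0,0,-0.24,-0.012,-0.063,0,0.06],[0,0,-0.31,-0.016,-0.081,0,0.06],[0,0,-0.38,-0.019,-0.099,0,0.06],[0,0,-0.45,-0.022,-0.112,0,0.06],[0,0,-0.5,-0.023,-0.119,0,0.06],[0,0,-0.525,-0.023,-0.119,0,0.06],[0,0,-0.525,-0.023,-0.119,0,0.06]]
  ]
}}

```text
clock: 8.75
tool_pos: [516.8, -42.9, 165.9]
eef_rot: [-0.07, 3.14, 0.0]
ft_force: [-0.2, 0.0, -0.6]
width: 0.692
grasp_force: 0.0
```

```bash
python3 -c "
from h import *
np.set_printoptions(precision=1,suppress=True)
rel(516.7,-43,86,92.7)
f=grab_frame('top');g=grab_frame('scene')
for n,F in(('top',f),('scene',g)):
  P=cloud(F);m=(abs(P[...,2]-95)<8)&(np.hypot(P[...,0]-551,P[...,1]-73.5)<36);q=P[m]
  print(n,'bar',len(q),q.mean(0) if len(q) else '',cv2.minAreaRect(q[:,:2].astype(np.float32)) if len(q) else '')
a=cv2.resize(f['color'][175:325,240:390],(400,400),interpolation=cv2.INTER_CUBIC);b=cv2.resize(g['color'][150:300,240:390],(400,400),interpolation=cv2.INTER_CUBIC)
cv2.imwrite('pics/c3.png',np.hstack([a,b]))"
```

```text
pos [516.8 -42.9 165.9] yhead 92.5 q7 1.74 turn [ 0.  0. -0.] shift [ 0.  -0.   0.1]
top bar 124 [548.8  75.   94.9] ((550.615234375, 73.6082763671875), (14.353388786315918, 58.64446258544922), 62.26103210449219)
scene bar 108 [555.4  71.3  93.6] ((552.452392578125, 73.04192352294922), (15.621411323547363, 66.16387939453125), 61.77116775512695)
```

View pics/c3.png

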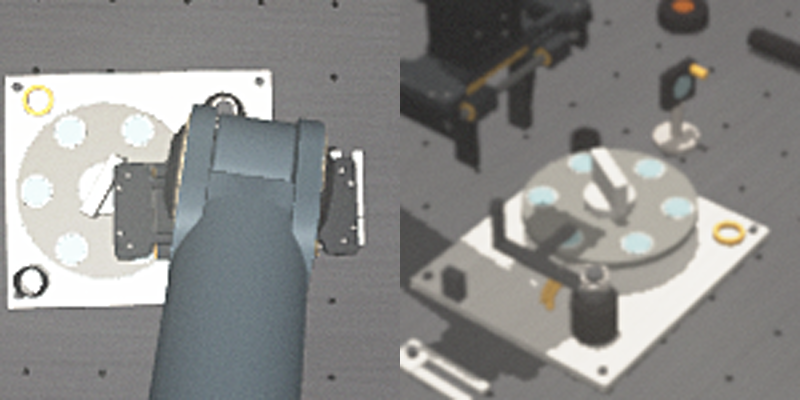

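The turret sits one click on: the bar heading went from 32.7° to about -27.7°. The post at crop (497,215) is under the open fingers at (467,160) and (520,120). I'll descend and pinch.

Request:
{"name": "play_rows", "arguments": {
  "moves": [
    [[0,0,0,0,0,0.01,0.06],[0,0,0,0,0,0.022,0.06],[0,0,0,0,0,0.036,0.06],[0,0,0,0,0,0.05,0.06],[0,0,0,0,0,0.062,0.06],[0,0,0,0,0,0.072,0.06],[0,0,0,0,0,0.078,0.06],[0,0,0,0,0,0.08,0.06],[0,0,0,0,0,0.08,0.04],[0,0,0,0,0,0.08,0.03]]
  ]
}}

```text
clock: 9.68
tool_pos: [517.2, -42.6, 86.1]
eef_rot: [-0.071, 3.14, 0.0]
ft_force: [-0.6, 0.1, 0.1]
width: 0.61
grasp_force: 0.0
```

Request:
{"name": "play_rows", "arguments": {
  "moves": [
    [[0,0,0,0,0,0,0.02],[0,0,0,0,0,0,0.01],[0,0,0,0,0,0,0.005],[0,0,0,0,0,0,0.005],[0,0,0,0,0,0,0.005],[0,0,0,0,0,0,0.005],[0,0,0,0,0,0,0.005],[0,0,0,0,0,0,0.005],[0,0,0,0,0,0,0.005],[0,0,0,0,0,0,0.005]]
  ]
}}

```text
clock: 10.52
tool_pos: [516.8, -42.5, 85.9]
eef_rot: [-0.071, 3.141, 0.0]
ft_force: [-0.8, 0.4, 1.3]
width: 0.143
grasp_force: 30.0
```

```bash
python3 -c "
from h import *
th=.0474;piv=np.array([551.3,73.5])+np.array([[np.cos(th),-np.sin(th)],[np.sin(th),np.cos(th)]])@[70,-115];print(piv)
for a in(.1,.2,.3,.4,.5,.52):
  p=piv-110*np.array([np.cos(th+a),np.sin(th+a)]);rel(*p,86,92.6+np.degrees(a))"
```

```text
[626.67033717 -38.0540778 ]
pos [516.8 -42.5  85.9] yhead 92.6 q7 1.79 turn [ 2.000e-04  1.000e-04 -1.001e-01] shift [-0.0005 -0.0118 -0.0001]
pos [516.8 -42.5  85.9] yhead 92.6 q7 1.79 turn [ 2.000e-04  1.000e-04 -2.001e-01] shift [-0.0022 -0.0226 -0.0001]
pos [516.8 -42.5  85.9] yhead 92.6 q7 1.79 turn [ 2.000e-04  1.000e-04 -3.001e-01] shift [-0.0049 -0.0333 -0.0001]
pos [516.8 -42.5  85.9] yhead 92.6 q7 1.79 turn [ 2.000e-04  1.000e-04 -4.001e-01] shift [-0.0087 -0.0436 -0.0001]
pos [516.8 -42.5  85.9] yhead 92.6 q7 1.79 turn [ 2.000e-04  1.000e-04 -5.001e-01] shift [-0.0135 -0.0535 -0.0001]
pos [516.8 -42.5  85.9] yhead 92.6 q7 1.79 turn [ 2.000e-04  1.000e-04 -5.201e-01] shift [-0.0146 -0.0554 -0.0001]
```

Request:
{"name": "play_rows", "arguments": {
  "moves": [
    [[0,0,-0.03,0,-0.0035,0,0.005],[0,0,-0.07,-0.0003,-0.008,0,0.005],[0,0,-0.1,-0.0005,-0.0115,0,0.005],[0,0,-0.14,-0.001,-0.016,0,0.005],[0,0,-0.17,-0.0016,-0.0194,0,0.005],[0,0,-0.2,-0.0022,-0.0226,0,0.005],[0,0,-0.24,-0.0033,-0.027,0,0.005],[0,0,-0.27,-0.004,-0.03,0,0.005],[0,0,-0.3,-0.0049,-0.0333,0,0.005],[0,0,-0.3,-0.0049,-0.0333,0,0.005]]
  ]
}}

```text
clock: 11.35
tool_pos: [522.4, -72.5, 85.8]
eef_rot: [0.542, -3.093, -0.008]
ft_force: [-3.0, 7.9, 4.8]
width: 0.144
grasp_force: 30.0
```

```bash
python3 -c "
from h import *
th=.0474;piv=np.array([626.7,-38.1]);s=get_state();print(s['ft_force'],s['width'],s['grasp_force'])
for a in(.3,.4,.5,.52):
  p=piv-110*np.array([np.cos(th+a),np.sin(th+a)]);rel(*p,86,92.6+np.degrees(a))"
```

```text
[-2.9999911   7.8814024   4.76398582] 0.14440344322694088 30.01055806875229
pos [522.4 -72.5  85.8] yhead 109.9 q7 2.12 turn [ 0.0053 -0.0008  0.0014] shift [ 0.0002 -0.0031 -0.0002]
pos [522.4 -72.5  85.8] yhead 109.9 q7 2.12 turn [ 0.0053 -0.0005 -0.0986] shift [-0.0003 -0.0141 -0.0003]
pos [522.4 -72.5  85.8] yhead 109.9 q7 2.12 turn [ 0.0053 -0.0002 -0.1986] shift [-0.002  -0.025  -0.0003]
pos [522.4 -72.5  85.8] yhead 109.9 q7 2.12 turn [ 5.300e-03 -2.000e-04 -2.186e-01] shift [-0.0025 -0.0271 -0.0003]
```

Request:
{"name": "play_rows", "arguments": {
  "moves": [
    [[0,0,-0.03,0,-0.0035,0,0.005],[0,0,-0.06,-0.0002,-0.007,0,0.005],[0,0,-0.09,-0.0005,-0.01,0,0.005],[0,0,-0.12,-0.0009,-0.0135,0,0.005],[0,0,-0.15,-0.0013,-0.017,0,0.005],[0,0,-0.18,-0.0018,-0.02,0,0.005],[0,0,-0.2,-0.0022,-0.0225,0,0.005],[0,0,-0.22,-0.0027,-0.025,0,0.005],[0,0,-0.22,-0.0027,-0.025,0,0.005],[0,0,-0.22,-0.0027,-0.025,0,0.005]]
  ]
}}

```text
clock: 12.18
tool_pos: [533.3, -95.7, 85.8]
eef_rot: [0.877, -3.015, -0.007]
ft_force: [-3.4, 5.1, 5.4]
width: 0.149
grasp_force: 30.0
```

Request:
{"name": "play_rows", "arguments": {
  "moves": [
    [[0,0,0,0,0,0,0.005],[0,0,0,0,0,0,0.005],[0,0,0,0,0,0,0.005],[0,0,0,0,0,0,0.005],[0,0,0,0,0,0,0.005],[0,0,0,0,0,0,0.005],[0,0,0,0,0,0,0.005],[0,0,0,0,0,0,0.005],[0,0,0,0,0,0,0.005],[0,0,0,0,0,0,0.005]]
  ]
}}

```text
clock: 13.02
tool_pos: [533.3, -95.6, 85.8]
eef_rot: [0.877, -3.015, -0.006]
ft_force: [-3.2, 6.1, 4.7]
width: 0.146
grasp_force: 30.0
```

```bash
python3 -c "
from h import *
np.set_printoptions(precision=2,suppress=True)
th=.0474;piv=np.array([626.7,-38.1]);s=get_state();print(s['ft_force'],s['width'],s['grasp_force'],s['q'])
d=piv-s['tool_pos'][:2];print('angle',np.arctan2(d[1],d[0])-th,np.hypot(*d))
f=grab_frame('top');g=grab_frame('scene')
P=cloud(g);m=(abs(P[...,2]-95)<8)&(np.hypot(P[...,0]-551,P[...,1]-73.5)<36);q=P[m]
print('bar',len(q),cv2.minAreaRect(q[:,:2].astype(np.float32)))
a=cv2.resize(f['color'][175:325,240:390],(400,400),interpolation=cv2.INTER_CUBIC);b=cv2.resize(g['color'][170:300,220:350],(400,400),interpolation=cv2.INTER_CUBIC)
cv2.imwrite('pics/c4.png',np.hstack([a,b]))"
```

```text
[-3.22  6.08  4.69] 0.1455515867856972 30.008479356765747 [-0.05  0.41  0.2   1.98 -0.12  0.76  2.35]
angle 0.5042005317377115 109.68676465558573
bar 109 ((553.3834838867188, 73.43434143066406), (16.87116813659668, 61.81700134277344), 63.563819885253906)
```

View pics/c4.png

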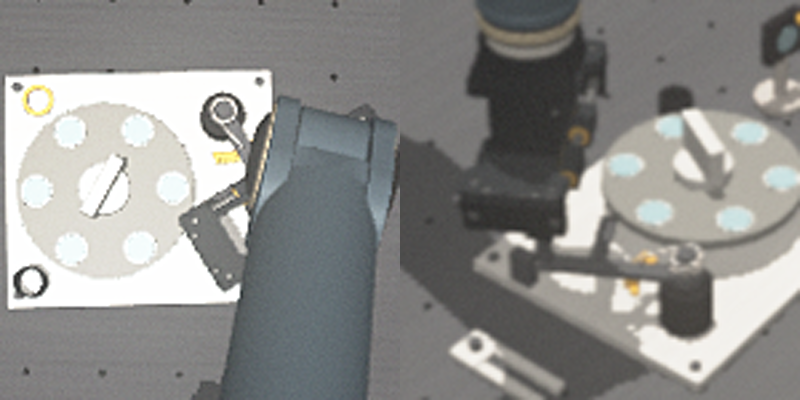

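The arm is swung back to about 0.50 rad with the post in the fingers (crop (545,230)). The foot is clear of the lens at the loading position (173,187), and the turret is in its new detent. I'm handing the job in.

```bash
python3 -c "
from bench import close_job
print(close_job())"
```

```text
the job is handed in; nothing more can be done
None
```

The turret was turned one click clockwise and released. The retaining arm is held by the pinched post at about 0.50 rad, past the 0.40 click, and the job was handed in at about 13 s; no verdict came back.

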